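# Open the RF shield box and hold its door wide

## Task

Open the shield box on the bench so that a colleague can take out the handset: first squeeze the orange-tabbed catch on its roof so that the door pops off its seal, then squeeze the red bolt tab against the black grip post on the door, swing the door past the click of its door check and hold it wide open, close to its stop. The door is sprung and swings back by itself, so finish while still holding it wide open with the gripper, and do not disturb the tester, the spanner or the little coupler lying on the box.

Things in the scene. Friction and masses are not known exactly. Their poses are not given: they have to be found in the camera images.
- case: Light-grey RF shield box fixed to the bench, 220 deep (x), 270 wide (y), 160 mm high. Origin: centre of its underside; x from front to back, y along the front towards the hinge, z up. The door covers the front (-x) face, hinged at its +y end. The catch is on the roof near the front edge; the door check (brass roller and stud, top z 182) on its hinge corner. The rear of the roof carries the coupler.
- catch_pinch (a point): Squeeze point of the roof catch (fixed, axes as the case's), at case x -40, y -6, z 186. Two upright tabs, 10 thick in y, 24 long in x, from the roof (z 160) up to z 198: fixed grey rib on the -y side (outer face 13 mm from the point), moving orange tab on the +y side (outer face 23 mm off at rest). Squeezing along case y brings the orange tab 10 mm nearer, so that the point is then midway.
- catch (a joint): Turn of the roof catch: 0 hooked in front of the lug on the door's top edge, 0.30 rad fully squeezed (6 to 10 N on the orange tab); clear of the lug from about 0.2. A spring returns it, but once the door has popped the hook rests against the lug's side at about 0.18 and cannot hook it again.
- door (a joint): Door angle: 0.01 rad shut, 1.30 at its stop. Freed by the catch, it pops out by itself to about 0.054, where the bolt still holds it. A spring closes it (up to 0.5 N m, 3 N at the grip). The door check resists from 0.37 to 0.65 rad (1 N m, 6 N at the grip), then snaps over; let go wide open, the door falls back on it, to about 0.92. Wide open means beyond 1.1.
- door_hinge (a point): Point on the door's upright hinge axis, 150 mm above the bench, at case x -119, y 120; axes as the case's. Seen from above the door opens clockwise about it. The door is 14 thick, reaches from 12 to 192 mm from the axis and from z 20 to 155, with a steel lug on its top edge (114 mm from the axis, top z 178) that the catch hooks.
- grip_pinch (a point): Squeeze point of the bolt (moves with the door; axes as the case's when shut): 153 mm from the hinge axis along -y, 34 mm in front (-x) of the door's mid-plane, z 150. Side by side along y, tops at z 172, standing out to 40 mm from the door's face: fixed black post on the hinge side (outer face 13 mm off the point), red bolt tab on the free-edge side (25 mm off at rest, 13 mm when squeezed).
- bolt (a joint): Travel of the red tab and its bolt along the door towards the post: 0 at rest (bolt 8 mm in the keeper), 0.012 m fully squeezed; clear of the keeper from 0.008. Its spring takes 6 N at first, 11 N at the end, and throws the bolt out again when let go.
- tester: Bystander: black hand-held tester with an orange keypad, 190 x 85 x 34 mm, lying on the bench to the left; origin under its centre, x along its length. Leave it alone.
- spanner: Bystander: steel spanner 140 mm long lying on the bench to the left. Leave it alone.
- coupler: Bystander: small aluminium coupler block, 55 x 26 x 14 mm, with brass connectors, lying on the back part of the case's roof; origin under its centre. Leave it alone.
- keeper (a point): Centre of the outer wall of the U-shaped steel keeper on the case's front, beside the door's free edge, into which the bolt shoots; 30 wide (y), 36 high, standing out 45 mm from the front; its top is at z 112. Fixed; axes as the case's.

How it is judged:
On the way, in this order (a step that is already met when the one before it is completed fails the run):
1. the roof catch is squeezed by the fingers and the door pops off its seal, still held by the bolt (value of joint catch above 0.17 rad and contact force between the fingers and catch above 2 N and value of joint door between 0.03 and 0.12 rad and value of joint bolt below 0.005 m), for 0.1 s.
2. the bolt tab is squeezed home by the fingers with the door still nearly shut (value of joint bolt above 0.008 m and contact force between the fingers and bolt above 2 N and value of joint door between 0.03 and 0.25 rad), for 0.1 s.
3. the door is swung past its door check by the gripper (value of joint door above 0.75 rad and contact force between the fingers and door above 0.5 N), for 0.1 s.
At the end, for the whole second after the job is handed in: The door stands still more than 1.1 rad open (its stop is at 1.30), held there by the gripper's fingers with at least 1 N on the door or its grips, and nothing else props it (value of joint door above 1.1 rad and velocity of joint door between -0.1 and 0.1 rad/s and contact force between the fingers and door above 1 N and contact force between door and tester below 0.3 N and contact force between door and spanner below 0.3 N and contact force between door and coupler below 0.3 N); the arm keeps its last pose, push and grip.
It fails at once if the tester is disturbed (moved more than 20 mm) (distance of tester from where it was at the start of the episode above 0.02 m).
It fails at once if the spanner is disturbed (moved more than 20 mm) (distance of spanner from where it was at the start of the episode above 0.02 m).
It fails at once if the coupler on the roof is disturbed (moved more than 20 mm) (distance of coupler from where it was at the start of the episode above 0.02 m).
It also fails if it takes over 48 s, if anything falls off the work surface, if the arm or the gripper's body presses on something with over 40 N, if the wrist force passes 120 N, or if a joint passes its speed limit or range.

## Robot

A 6-joint arm with a two-finger parallel gripper is mounted at the origin on the work surface. World frame = base frame: x ahead of the robot, y to its left, z up, the work surface at z = 0. Lengths are in m, angles in rad, forces in N, time in s.
With the tool pointing down it reaches from about 0.35 to 0.85 m from the base axis. Payload 8.1 kg.
Tool frame: the origin (TCP) lies midway between the tips of the shut fingers; the grasp point (between the pads) lies 19 mm behind it (bot.hold_point_z is the distance from the TCP to the grasp point, in m); z points along the fingers, y is the line along which they close (so a half turn about z gives the same grasp; the last joint's range is limited). The gripper opens to 85 mm and grips with 20 to 120 N. Pads are 22 mm wide; open, the fingers measure 114 mm over their backs; the gripper's body (76 mm by 85 mm) begins 54 mm behind the grasp point. The pads swing forward as they close: fully open they stand 13 mm farther back than shut.
Start: joints at [1.03, 0.13, 1.488, -0, 1.523, -0.085], TCP at [0.264, 0.539, 0.197] pointing down, gripper open.
Joint ranges: [-2.96, 2.96], [-0.89, 2.26], [0.02, 2.5], [-1.34, 4.48], [0, 2.73], [-2.66, 2.66]. Speed limits (rad/s): [2.39, 2.39, 2.79, 3.14, 3.14, 3.14].

## Interface

Orientations are given as a 3x3 rotation matrix whose columns are the frame's x, y, z axes.
In Python, from rig import bot, grab_frame gives the robot as it stands.
- The arm moves only by the tool move_arm, never from a script. Its argument "motion" is a list of rows, each an object of numbers: "x", "y", "z": the shift along the tool's x, y, z in mm; "wx", "wy", "wz": the turn, a rotation vector about the tool's x, y, z in degrees; "fingers": the closure, from -1 (fully open) to 1 (shut). A call has 1 to 12 rows; each row is the pose to reach, as a shift and turn from the pose commanded when the call began, along the tool's axes at that moment; what a row does not reach only later rows make up. A row lasts 1/12 s, in which the tool goes at most 41.7 mm and 7.16 degrees, less where a joint would pass 70% of its speed; a pose out of reach is approached as far as the arm can. A call with a gripper value outside its range is refused whole. The fingers move at their own pace and stop on an object; "squeeze" is the grip in N (left out, the last holds). Time passes only in rows, so rows that repeat a pose let the fingers close. It gives the time, the measured TCP pose, the force, the opening and the grip force at its end, in the units of the state.
- bot.read_state(): the state, without advancing time (a new reading comes with each control period).
- grab_frame(name): name is "side" or "top"; returns a dict with "image" (480x640x3 uint8, red, green, blue), "K" (3x3 intrinsics, pixels), "k1" (the pictures are not rectified: a ray, as slopes to the right and down, at radius r is drawn at 1 + k1 r^2 times it, then the intrinsics apply), "R" (3x3) and "t" (3): a world point X has camera coordinates R X + t. Camera axes: x right, y down, z forward; pixel columns grow to the right and rows downward; lengths in m; the calibration is good to about 2 mm. A picture is of the moment at which its call begins. There is no depth.
- bot.finish_job(): hands the job in; it is judged then, once.
The state is a dict: "time": time; "joints": joint angles; "qd": joint speeds; "effort": joint torques, N m; "position": TCP position; "orientation": TCP orientation; "force": force on the tool from outside, world axes, zero at the start; "wrist_torque": the same for the moment, N m; "opening": finger opening in m; "finger_force": force on a finger pad.
Only numpy, scipy, OpenCV 4.12 (cv2) and the standard library are available. Lean on these libraries where they do the work, as an engineer would, in place of code of your own. Each camera call takes 0.05 s, during which the arm holds its last target. There are 200 camera calls.

## Working session

There is one attempt and no reset: what is moved stays moved. The work goes in short steps, Python scripts to look and compute and a tool call to move; the robot and the scene stay as the last step left them, time stands still between calls to the robot, and variables do not carry over. Pictures are saved under pics/ and viewed, at most 10 in all, crops included, and the job is handed in when it is done.

Besides the shell and the picture viewer there is one more tool, called as name(argument=value, ...), one argument or row to a line, values as JSON. move_arm: Moves the arm, as the interface text tells. Its arguments: {"type":"object","properties":{"motion":{"type":"array"},"squeeze":{"type":"number"}},"required":["motion"]}

```bash
mkdir -p pics; cat > h.py <<'E'
import numpy as np, cv2
from rig import bot, grab_frame
def ray(f,u,v):
    K=f["K"];p=cv2.undistortPoints(np.array([[[u,v]]],float),np.array(K,float),np.array([f["k1"],0,0,0.]))[0,0]
    R=np.array(f["R"]);t=np.array(f["t"])
    return -R.T@t, R.T@np.array([p[0],p[1],1])
def onz(f,u,v,z):
    c,d=ray(f,u,v); return c+d*(z-c[2])/d[2]
def proj(f,X):
    q=cv2.projectPoints(np.array(X,float).reshape(-1,1,3),cv2.Rodrigues(np.array(f["R"],float))[0],np.array(f["t"],float),np.array(f["K"],float),np.array([f["k1"],0,0,0.]))[0]
    return q[:,0]
def save(f,n): cv2.imwrite(n,f["image"][:,:,::-1])
E
python3 - <<'E'
from h import *
import pickle
for n in("top","side"):
    f=grab_frame(n);save(f,f"pics/{n}0.png");pickle.dump(f,open(n+"0.pkl","wb"));print(n,f["K"],f["k1"],-np.array(f["R"]).T@f["t"])
s=bot.read_state();print(s)
E
```

```text
top [[539.2495057    0.         317.91004386]
 [  0.         539.2495057  241.60887406]
 [  0.           0.           1.        ]] -0.05158333854077088 [0.36174933 0.04240552 1.34450011]
side [[621.42097292   0.         322.72001196]
 [  0.         621.42097292 244.1755922 ]
 [  0.           0.           1.        ]] -0.19082716328694554 [ 1.22051375 -0.51099991  1.40928001]
{'time': 0.1, 'joints': array([ 1.02959826e+00,  1.31087353e-01,  1.48916958e+00,  1.06962345e-05,
        1.52299737e+00, -8.54146498e-02]), 'qd': array([-0.00140888, -0.00121603, -0.00308198, -0.00074053,  0.00198913,
       -0.00065198]), 'effort': array([ 1.02745445e-03, -5.70956755e+01, -5.01935649e+01, -2.33518458e-04,
        8.39673827e-03, -3.74583249e-05]), 'position': array([0.26380027, 0.53828646, 0.19654879]), 'orientation': array([[-8.97916175e-01,  4.40165643e-01, -8.65174002e-04],
       [ 4.40166467e-01,  8.97915067e-01, -1.41867618e-03],
       [ 1.52400260e-04, -1.65467287e-03, -9.99998619e-01]]), 'force': array([-0.56024146,  0.01601119, -0.41054258]), 'wrist_torque': array([-0.00703254,  0.02847878,  0.02042628]), 'finger_force': 0.0, 'opening': 0.08525920626444526}
```

View pics/top0.png

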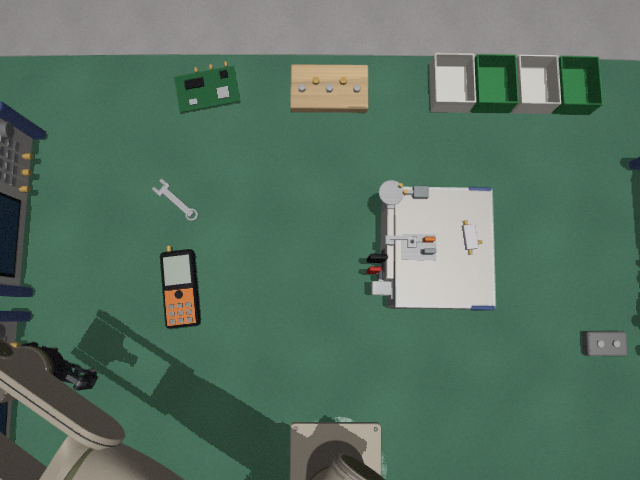

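View pics/side0.png

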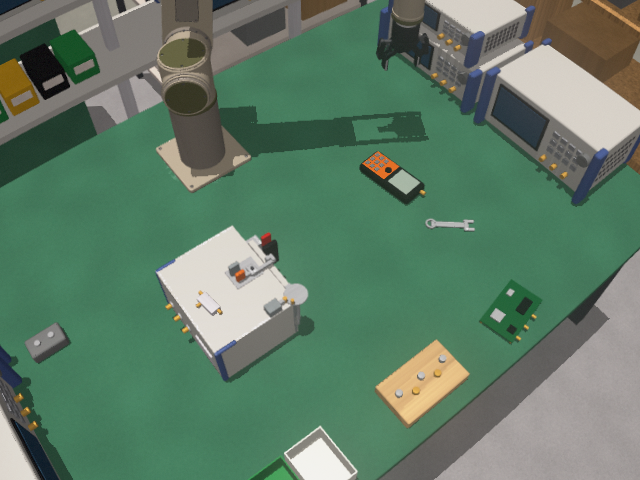

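The top view shows the case with its front facing image-left (world +y) and its hinge at about (393,193). The catch tabs are at (430,239) orange and (430,251) grey, the grip post at (376,258), the red tab at (375,270) and the keeper at (382,288). The side view agrees. Next I'll measure the case pose.

```bash
python3 - <<'E'
from h import *
import pickle
f=pickle.load(open("top0.pkl","rb"));g=pickle.load(open("side0.pkl","rb"))
im=f["image"];hsv=cv2.cvtColor(im,cv2.COLOR_RGB2HSV)
m=((hsv[...,1]<40)&(hsv[...,2]>190)).astype(np.uint8);m[:180]=0;m[320:]=0;m[:,:396]=0;m[:,505:]=0
ys,xs=np.nonzero(m)
# roof right edge/top/bottom edges by line fits
def edge(axis,rng,side):
    P=[]
    for k in rng:
        idx=np.nonzero(m[k] if axis==0 else m[:,k])[0]
        if len(idx): P.append(((idx[-1]+.5 if side else idx[0]-.5),k) if axis==0 else (k,(idx[-1]+.5 if side else idx[0]-.5)))
    return np.array(P,float)
for nm,P in(("back",edge(0,range(200,300),1)),("hingeside",edge(1,range(432,465),0)),("free",edge(1,range(405,465),1))):
    W=np.array([onz(f,u,v,.16)[:2] for u,v in P]);
    vx,vy,x,y=cv2.fitLine(W.astype(np.float32),cv2.DIST_HUBER,0,.001,.001).ravel();print(nm,"dir",np.degrees(np.arctan2(vy,vx)),x,y)
def comp(fr,lo,hi,box,z):
    h=cv2.cvtColor(fr["image"],cv2.COLOR_RGB2HSV);mm=cv2.inRange(h,lo,hi);M=np.zeros_like(mm);x0,y0,x1,y1=box;M[y0:y1,x0:x1]=mm[y0:y1,x0:x1]
    y,x=np.nonzero(M);print(len(x),x.min(),x.max(),y.min(),y.max(),x.mean(),y.mean(),onz(fr,x.mean(),y.mean(),z)); return
comp(f,(5,150,120),(20,255,255),(415,225,445,260),.195)
comp(f,(0,150,80),(4,255,255),(360,250,390,285),.172)
comp(g,(4,150,120),(20,255,255),(225,255,260,290),.19)
comp(g,(0,150,80),(4,255,255),(255,225,280,250),.165)
big=cv2.resize(im[180:315,360:505],None,fx=5,fy=4.4,interpolation=cv2.INTER_CUBIC);cv2.imwrite("pics/crop1.png",big[:,:,::-1])
E
```

```text
back dir -0.20858945 0.5132208 -0.34459695
hingeside dir -89.42261 0.6529772 -0.23965223
free dir 88.88531 0.38512164 -0.2113366
39 425 434 237 240 429.61538461538464 238.53846153846155 [ 0.53113303 -0.19628534  0.195     ]
58 369 381 267 272 374.7758620689655 268.94827586206895 [ 0.46654639 -0.0796886   0.172     ]
75 235 244 270 280 239.76 274.9066666666667 [ 0.53215936 -0.19554129  0.19      ]
79 261 270 233 244 265.63291139240505 238.30379746835442 [ 0.47004225 -0.08092928  0.165     ]
```

View pics/crop1.png

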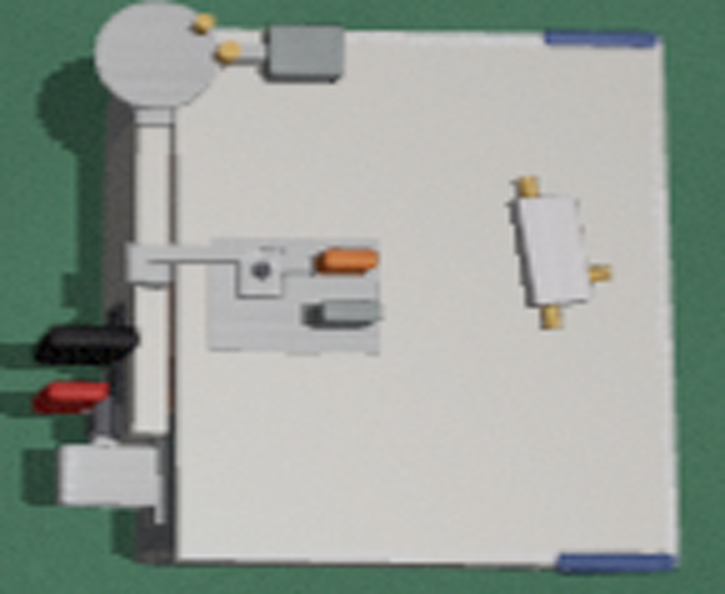

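```bash
cat >> h.py <<'E'
from scipy.spatial.transform import Rotation as Ro
H=np.array([.639,-.1156])
def down(yaw): # tool y at angle yaw (deg) from world X, tool z down
    c,s=np.cos(np.radians(yaw)),np.sin(np.radians(yaw)); return np.array([[-s,c,0],[c,s,0],[0,0,-1.]])
def rel(p,yaw,s=None):
    s=s or bot.read_state();R=s["orientation"]
    return np.round(1000*R.T@(np.array(p)-s["position"]),1),np.round(np.degrees(Ro.from_matrix(R.T@down(yaw)).as_rotvec()),1)
def grip(a,r=np.array([-.153,.034])):
    c,s=np.cos(a),np.sin(a); return H+[r[0]*c+r[1]*s,-r[0]*s+r[1]*c]
E
python3 -c "
from h import *
print(rel([.513,-.195,.26],0))"
```

```text
(array([-546.5, -548.8,  -62.6]), array([-0.1,  0. , 63.9]))
```

move_arm(
  motion=[
    {"x": -546.5, "y": -548.8, "z": -63, "wz": 63.9, "fingers": -1},
    {"x": -546.5, "y": -548.8, "z": -63, "wz": 63.9, "fingers": -1},
    {"x": -546.5, "y": -548.8, "z": -63, "wz": 63.9, "fingers": -1},
    {"x": -546.5, "y": -548.8, "z": -63, "wz": 63.9, "fingers": -1},
    {"x": -546.5, "y": -548.8, "z": -63, "wz": 63.9, "fingers": -1},
    {"x": -546.5, "y": -548.8, "z": -63, "wz": 63.9, "fingers": -1},
    {"x": -546.5, "y": -548.8, "z": -63, "wz": 63.9, "fingers": -1},
    {"x": -546.5, "y": -548.8, "z": -63, "wz": 63.9, "fingers": -1},
    {"x": -546.5, "y": -548.8, "z": -63, "wz": 63.9, "fingers": -1},
    {"x": -546.5, "y": -548.8, "z": -63, "wz": 63.9, "fingers": -1},
    {"x": -546.5, "y": -548.8, "z": -63, "wz": 63.9, "fingers": -1},
    {"x": -546.5, "y": -548.8, "z": -63, "wz": 63.9, "fingers": -1},
  ],
)

```text
validation failed for argument at $.mo...
```

```bash
python3 -c "
from h import *
print(rel([.513,-.195,.26],0),bot.read_state()['position'])"
```

```text
(array([-546.5, -548.8,  -62.6]), array([-0.1,  0. , 63.9])) [0.26380027 0.53828646 0.19654879]
```

move_arm(
  motion=[
    {"x": -28, "y": -28, "z": -3, "wx": 0, "wy": 0, "wz": 3.2, "fingers": -1},
  ],
)

```text
time: 0.18
position: [0.2744, 0.5037, 0.1974]
orientation: [[-0.874, 0.486, -0.004], [0.486, 0.874, -0.002], [0.002, -0.003, -1.0]]
force: [1.0, -0.3, 0.7]
opening: 0.0853
finger_force: 0.0
```

move_arm(
  motion=[
    {"x": -547, "y": -491, "z": -60, "wx": 0, "wy": 0, "wz": 60.7, "fingers": -1},
    {"x": -547, "y": -491, "z": -60, "wx": 0, "wy": 0, "wz": 60.7, "fingers": -1},
    {"x": -547, "y": -491, "z": -60, "wx": 0, "wy": 0, "wz": 60.7, "fingers": -1},
    {"x": -547, "y": -491, "z": -60, "wx": 0, "wy": 0, "wz": 60.7, "fingers": -1},
    {"x": -547, "y": -491, "z": -60, "wx": 0, "wy": 0, "wz": 60.7, "fingers": -1},
    {"x": -547, "y": -491, "z": -60, "wx": 0, "wy": 0, "wz": 60.7, "fingers": -1},
    {"x": -547, "y": -491, "z": -60, "wx": 0, "wy": 0, "wz": 60.7, "fingers": -1},
    {"x": -547, "y": -491, "z": -60, "wx": 0, "wy": 0, "wz": 60.7, "fingers": -1},
  ],
)

```text
time: 0.85
position: [0.3837, 0.1848, 0.2275]
orientation: [[-0.053, 0.999, -0.0], [0.999, 0.053, -0.0], [-0.0, -0.0, -1.0]]
force: [2.1, -0.6, -0.2]
opening: 0.0855
finger_force: 0.0
```

```bash
python3 -c "
from h import *
print(rel([.513,-.195,.26],0),bot.read_state()['position'])"
```

```text
(array([-386.2,  108.9,  -32.5]), array([-0. ,  0. ,  3.1])) [0.3836835  0.18482317 0.22751023]
```

move_arm(
  motion=[
    {"x": -386, "y": 109, "z": -33, "wx": 0, "wy": 0, "wz": 2, "fingers": -1},
    {"x": -386, "y": 109, "z": -33, "wx": 0, "wy": 0, "wz": 2, "fingers": -1},
    {"x": -386, "y": 109, "z": -33, "wx": 0, "wy": 0, "wz": 2, "fingers": -1},
    {"x": -386, "y": 109, "z": -33, "wx": 0, "wy": 0, "wz": 2, "fingers": -1},
    {"x": -386, "y": 109, "z": -33, "wx": 0, "wy": 0, "wz": 2, "fingers": -1},
    {"x": -386, "y": 109, "z": -33, "wx": 0, "wy": 0, "wz": 2, "fingers": -1},
    {"x": -386, "y": 109, "z": -33, "wx": 0, "wy": 0, "wz": 2, "fingers": -1},
    {"x": -386, "y": 109, "z": -33, "wx": 0, "wy": 0, "wz": 2, "fingers": -1},
    {"x": -386, "y": 109, "z": -33, "wx": 0, "wy": 0, "wz": 2, "fingers": -1},
    {"x": -386, "y": 109, "z": -33, "wx": 0, "wy": 0, "wz": 2, "fingers": -1},
    {"x": -386, "y": 109, "z": -33, "wx": 0, "wy": 0, "wz": 2, "fingers": -1},
    {"x": -386, "y": 109, "z": -33, "wx": 0, "wy": 0, "wz": 2, "fingers": -1},
  ],
)

```text
time: 1.85
position: [0.5151, -0.1935, 0.2597]
orientation: [[-0.021, 1.0, -0.002], [1.0, 0.021, 0.001], [0.001, -0.002, -1.0]]
force: [-0.8, -0.0, 0.1]
opening: 0.085
finger_force: 0.0
```

```bash
python3 -c "
from h import *
print(rel([.513,-.195,.170],0),bot.read_state()['position'])"
```

```text
(array([-1.6, -2. , 89.7]), array([-0.1, -0.1,  1.2])) [ 0.51512083 -0.19345797  0.25966382]
```

move_arm(
  motion=[
    {"x": -1, "y": -2, "z": 30, "wx": 0, "wy": 0, "wz": 1, "fingers": -1},
    {"x": -1, "y": -2, "z": 60, "wx": 0, "wy": 0, "wz": 1, "fingers": -1},
    {"x": -1, "y": -2, "z": 80, "wx": 0, "wy": 0, "wz": 1, "fingers": -1},
    {"x": -1, "y": -2, "z": 90, "wx": 0, "wy": 0, "wz": 1, "fingers": -1},
    {"x": -1, "y": -2, "z": 90, "wx": 0, "wy": 0, "wz": 1, "fingers": -1},
    {"x": -1, "y": -2, "z": 90, "wx": 0, "wy": 0, "wz": 1, "fingers": -1},
  ],
)

```text
time: 2.35
position: [0.5134, -0.1923, 0.171]
orientation: [[-0.008, 1.0, -0.0], [1.0, 0.008, 0.0], [0.0, -0.0, -1.0]]
force: [-0.4, -0.3, 0.9]
opening: 0.0853
finger_force: 0.0
```

```bash
python3 -c "
from h import *
print(rel([.513,-.195,.170],0),bot.read_state()['position'])
f=grab_frame('top');cv2.imwrite('pics/t1.png',cv2.resize(f['image'][180:315,360:505],None,fx=5,fy=4.4,interpolation=cv2.INTER_CUBIC)[:,:,::-1])"
```

```text
(array([-2.7, -0.4,  1. ]), array([-0. , -0. ,  0.4])) [ 0.51341176 -0.19233227  0.17102843]
```

View pics/t1.png

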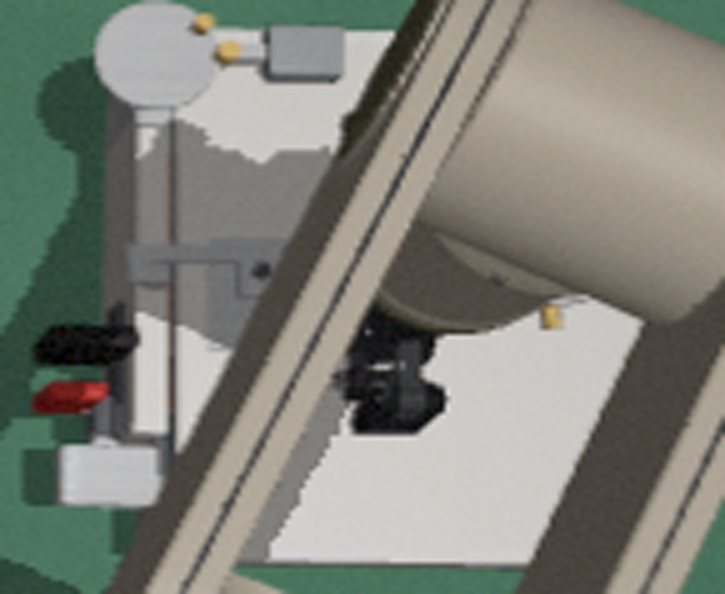

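The arm hides the catch tabs, but the red tab at crop (70,397) and the post are still in place and the force is near zero. Next I'll close the fingers on the catch.

move_arm(
  motion=[
    {"x": -2, "y": 0, "z": 0, "wx": 0, "wy": 0, "wz": 0, "fingers": 0},
    {"x": -2, "y": 0, "z": 0, "wx": 0, "wy": 0, "wz": 0, "fingers": 0.3},
    {"x": -2, "y": 0, "z": 0, "wx": 0, "wy": 0, "wz": 0, "fingers": 1},
    {"x": -2, "y": 0, "z": 0, "wx": 0, "wy": 0, "wz": 0, "fingers": 1},
    {"x": -2, "y": 0, "z": 0, "wx": 0, "wy": 0, "wz": 0, "fingers": 1},
    {"x": -2, "y": 0, "z": 0, "wx": 0, "wy": 0, "wz": 0, "fingers": 1},
    {"x": -2, "y": 0, "z": 0, "wx": 0, "wy": 0, "wz": 0, "fingers": 1},
    {"x": -2, "y": 0, "z": 0, "wx": 0, "wy": 0, "wz": 0, "fingers": 1},
    {"x": -2, "y": 0, "z": 0, "wx": 0, "wy": 0, "wz": 0, "fingers": 1},
    {"x": -2, "y": 0, "z": 0, "wx": 0, "wy": 0, "wz": 0, "fingers": 1},
    {"x": -2, "y": 0, "z": 0, "wx": 0, "wy": 0, "wz": 0, "fingers": 1},
    {"x": -2, "y": 0, "z": 0, "wx": 0, "wy": 0, "wz": 0, "fingers": 1},
  ],
  squeeze=30,
)

```text
time: 3.4
position: [0.5135, -0.1952, 0.1706]
orientation: [[-0.007, 1.0, -0.0], [1.0, 0.007, 0.0], [0.0, -0.0, -1.0]]
force: [0.5, 0.2, 0.4]
opening: 0.0001
finger_force: 0.0
```

```bash
python3 -c "
from h import *
import pickle
f=grab_frame('top');pickle.dump(f,open('t2.pkl','wb'))
def red(f):
    h=cv2.cvtColor(f['image'],cv2.COLOR_RGB2HSV);m=cv2.inRange(h,(0,150,60),(4,255,255))[250:285,350:392];y,x=np.nonzero(m);return onz(f,x.mean()+350,y.mean()+250,.172)
print(red(pickle.load(open('top0.pkl','rb'))),red(f))
cv2.imwrite('pics/t2.png',cv2.resize(f['image'][180:315,360:505],None,fx=5,fy=4.4,interpolation=cv2.INTER_CUBIC)[:,:,::-1])"
```

```text
[ 0.46468572 -0.07698615  0.172     ] [ 0.46513112 -0.07777664  0.172     ]
```

```bash
python3 -c "
from h import *
f=grab_frame('side')
s=bot.read_state();print(s['position'],s['opening'],proj(f,[s['position'],[.531,-.195,.198],[.505,-.195,.198]]))
a=f['image'][190:340,140:320];b=cv2.resize(a,None,fx=4,fy=4,interpolation=cv2.INTER_CUBIC);cv2.imwrite('pics/s2.png',b[:,:,::-1])"
```

```text
[ 0.51345155 -0.19518258  0.17058535] 0.0002729400421294617 [[236.26202936 273.69645585]
 [239.32279515 272.62599465]
 [233.05267292 264.98748598]]
```

View pics/s2.png

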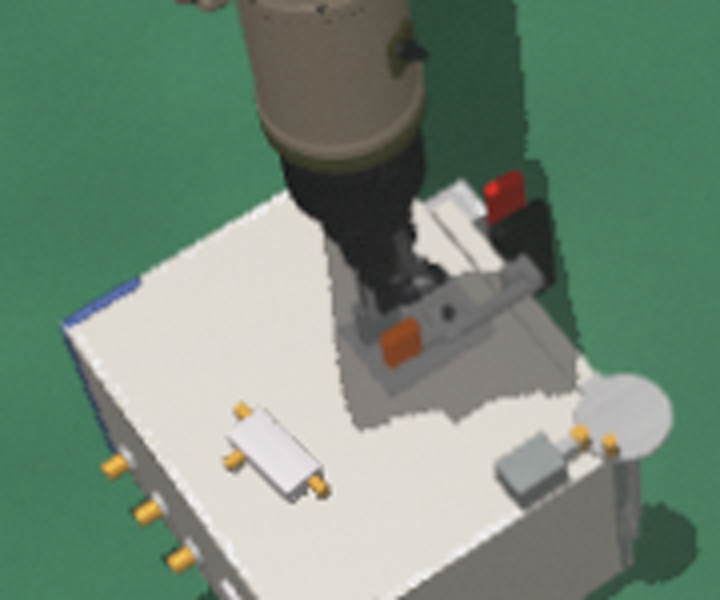

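```bash
python3 -c "
from h import *
out=[]
for n,(x0,y0) in(('side',(205,225)),('top',(400,215))):
    f=grab_frame(n);P=[bot.read_state()['position']]+[[.513+sx,-.195+sy,.198] for sx,sy in((.023,-.012),(.023,.012),(-.013,-.012),(-.013,.012),(.013,0))]
    a=f['image'][y0:y0+65,x0:x0+65].astype(float);a=np.clip((a/255)**.5*255,0,255).astype(np.uint8)
    b=cv2.resize(a,(400,400),interpolation=cv2.INTER_CUBIC)
    for i,(u,v) in enumerate(proj(f,P)): cv2.circle(b,(int((u-x0+.5)*400/65),int((v-y0+.5)*400/65)),3,(255,0,255) if i==0 else (0,255,0),-1)
    out.append(b)
cv2.imwrite('pics/c3.png',np.hstack(out)[:,:,::-1])"
```

```text
(no output)
```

View pics/c3.png

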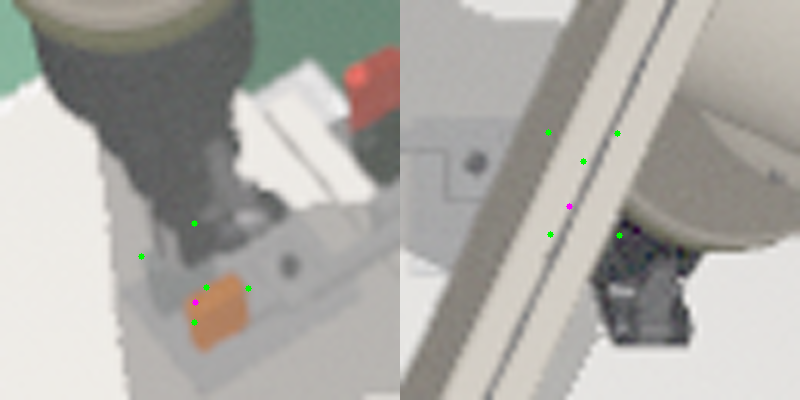

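move_arm(
  motion=[
    {"x": 0, "y": 0, "z": -35, "wx": 0, "wy": 0, "wz": 0, "fingers": 1},
    {"x": 0, "y": 0, "z": -60, "wx": 0, "wy": 0, "wz": 0, "fingers": 1},
    {"x": 0, "y": 0, "z": -60, "wx": 0, "wy": 0, "wz": 0, "fingers": 1},
    {"x": 0, "y": 0, "z": -60, "wx": 0, "wy": 0, "wz": 0, "fingers": 1},
  ],
)

```text
time: 3.93
position: [0.5148, -0.1958, 0.233]
orientation: [[-0.007, 1.0, 0.004], [1.0, 0.007, -0.002], [-0.002, 0.004, -1.0]]
force: [0.8, 0.1, -0.6]
opening: -0.0003
finger_force: 0.0
```

```bash
python3 -c "
from h import *
out=[]
s=bot.read_state();print(s['position'],s['opening'],s['joints'])
for n,(x0,y0) in(('side',(190,190)),('top',(390,190))):
    f=grab_frame(n);save(f,'raw_'+n+'.png');P=[s['position'],s['position']+[0,0,.019],s['position']+[0,0,.073]]+[[.513+sx,-.195+sy,.198] for sx,sy in((.023,-.012),(.023,.012),(-.013,-.012),(-.013,.012))]
    a=f['image'][y0:y0+100,x0:x0+80].astype(float);a=np.clip((a/255)**.5*255,0,255).astype(np.uint8)
    b=cv2.resize(a,(400,500),interpolation=cv2.INTER_CUBIC)
    for i,(u,v) in enumerate(proj(f,P)): cv2.circle(b,(int((u-x0+.5)*5),int((v-y0+.5)*5)),3,(255,0,255) if i<3 else (0,255,0),-1)
    out.append(b)
cv2.imwrite('pics/c4.png',np.hstack(out)[:,:,::-1])"
```

```text
[ 0.51475772 -0.19581425  0.23297365] -0.000343520895233352 [-4.56584378e-01 -2.01326391e-02  1.58001271e+00 -1.71090097e-05
  1.57732131e+00 -4.63388549e-01]
```

View pics/c4.png

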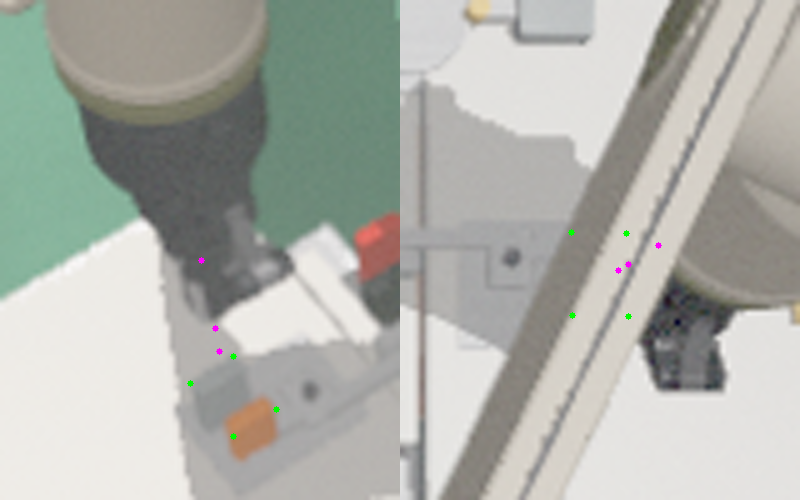

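move_arm(
  motion=[
    {"x": 0, "y": 0, "z": 0, "wx": 0, "wy": 0, "wz": 0, "fingers": -1},
    {"x": 0, "y": 0, "z": 0, "wx": 0, "wy": 0, "wz": 0, "fingers": -1},
    {"x": 0, "y": 0, "z": 0, "wx": 0, "wy": 0, "wz": 0, "fingers": -1},
    {"x": 0, "y": 0, "z": 0, "wx": 0, "wy": 0, "wz": 0, "fingers": -1},
    {"x": 0, "y": 0, "z": 0, "wx": 0, "wy": 0, "wz": 0, "fingers": -1},
    {"x": 0, "y": 0, "z": 0, "wx": 0, "wy": 0, "wz": 0, "fingers": -1},
    {"x": 0, "y": 0, "z": 0, "wx": 0, "wy": 0, "wz": 0, "fingers": -1},
    {"x": 0, "y": 0, "z": 0, "wx": 0, "wy": 0, "wz": 0, "fingers": -1},
  ],
)

```text
time: 4.7
position: [0.5135, -0.1952, 0.2306]
orientation: [[-0.007, 1.0, 0.0], [1.0, 0.007, -0.0], [-0.0, 0.0, -1.0]]
force: [-0.1, -0.2, -0.1]
opening: 0.0855
finger_force: 0.0
```

```bash
python3 -c "
from h import *
s=bot.read_state();print(s['position'],s['opening'])
f=grab_frame('side');save(f,'raw_side_open.png');t=grab_frame('top');save(t,'raw_top_open.png')
P=s['position'];R=s['orientation']
Q=[P,P+[0,0,.019],P-.013*R[:,2]+.0425*R[:,1],P-.013*R[:,2]-.0425*R[:,1]]
o=[]
for n,fr,x0,y0 in(('side',f,190,190),('top',t,390,190)):
    r=[]
    for nm in('raw_%s.png'%n,'raw_%s_open.png'%n):
        a=cv2.imread(nm)[y0:y0+75,x0:x0+100];a=np.clip((a/255.)**.5*255,0,255).astype(np.uint8);a=cv2.resize(a,(400,300),interpolation=cv2.INTER_CUBIC)
        for u,v in proj(fr,Q): cv2.circle(a,(int((u-x0+.5)*4),int((v-y0+.5)*4)),2,(255,0,255),-1)
        r.append(a)
    o.append(np.hstack(r))
cv2.imwrite('pics/c5.png',np.vstack(o))"
```

```text
[ 0.51350881 -0.19520478  0.23063068] 0.08547529313584781
```

View pics/c5.png

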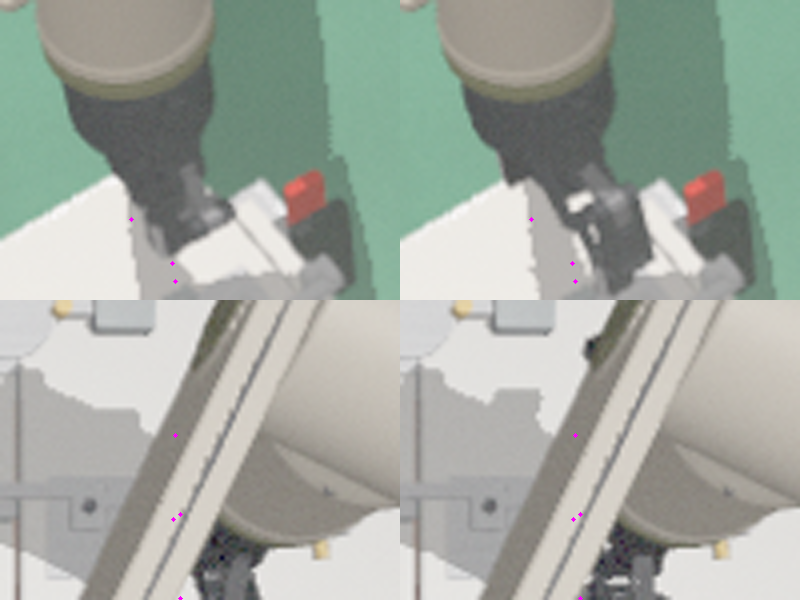

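The pictures show the shut fingertips at about side px (234,252), where the reported TCP should project to (234,260). So the real tips are about 33 mm higher than reported, which explains why the fingers closed above the tabs. I'll go down another 90 mm with the fingers open, check forces, then squeeze.

move_arm(
  motion=[
    {"x": 0, "y": 0, "z": 30, "wx": 0, "wy": 0, "wz": 0, "fingers": -1},
    {"x": 0, "y": 0, "z": 50, "wx": 0, "wy": 0, "wz": 0, "fingers": -1},
    {"x": 0, "y": 0, "z": 60, "wx": 0, "wy": 0, "wz": 0, "fingers": -1},
    {"x": 0, "y": 0, "z": 70, "wx": 0, "wy": 0, "wz": 0, "fingers": -1},
    {"x": 0, "y": 0, "z": 76, "wx": 0, "wy": 0, "wz": 0, "fingers": -1},
    {"x": 0, "y": 0, "z": 80, "wx": 0, "wy": 0, "wz": 0, "fingers": -1},
    {"x": 0, "y": 0, "z": 80, "wx": 0, "wy": 0, "wz": 0, "fingers": -1},
    {"x": 0, "y": 0, "z": 80, "wx": 0, "wy": 0, "wz": 0, "fingers": -1},
  ],
)

```text
time: 5.47
position: [0.5139, -0.1954, 0.1514]
orientation: [[-0.007, 1.0, 0.001], [1.0, 0.007, -0.0], [-0.0, 0.001, -1.0]]
force: [0.3, 0.8, -1.1]
opening: 0.0855
finger_force: 0.0
```

```bash
python3 -c "
from h import *
s=bot.read_state();print(s['position'],s['force'],s['opening'])
# check offset at start pose, top view: dark blob of gripper
import pickle
for n,box in(('top0',(0,330,140,430)),('side0',(360,0,450,80))):
    f=pickle.load(open(n+'.pkl','rb'));x0,y0,x1,y1=box
    P=np.array([.2638,.5383,.1965]);ty=np.array([.44,.898,0]);
    for dz in(0,.033):
        print(n,dz,np.round(proj(f,[P+[0,0,dz],P+[0,0,.013+dz]+.05*ty,P+[0,0,.013+dz]-.05*ty]),1).tolist())
    a=f['image'][y0:y1,x0:x1].max(2)<45
    k,l,st,c=cv2.connectedComponentsWithStats(a.astype(np.uint8));print([ (st[i].tolist(),c[i].round()) for i in range(1,k) if st[i,4]>40])
"
```

```text
[ 0.51392442 -0.19539331  0.15139047] [ 0.31259713  0.82228861 -1.05368423] 0.0854972237351722
top0 0 [[83.2, 361.1], [60.3, 350.5], [101.1, 372.7]]
top0 0.033 [[76.4, 362.4], [52.7, 351.5], [94.7, 374.4]]
[([0, 12, 13, 14, 126], array([ 5., 19.])), ([22, 12, 76, 48, 957], array([66., 37.])), ([0, 72, 8, 28, 176], array([ 3., 86.]))]
side0 0 [[398.3, 80.1], [415.1, 74.8], [382.3, 78.7]]
side0 0.033 [[399.5, 71.5], [416.5, 66.1], [383.3, 70.0]]
[([18, 22, 56, 47, 870], array([44., 44.]))]
```

move_arm(
  motion=[
    {"x": 0, "y": 0, "z": 5, "wx": 0, "wy": 0, "wz": 0, "fingers": -0.5},
    {"x": 0, "y": 0, "z": 11, "wx": 0, "wy": 0, "wz": 0, "fingers": 0},
    {"x": 0, "y": 0, "z": 11, "wx": 0, "wy": 0, "wz": 0, "fingers": 1},
    {"x": 0, "y": 0, "z": 11, "wx": 0, "wy": 0, "wz": 0, "fingers": 1},
    {"x": 0, "y": 0, "z": 11, "wx": 0, "wy": 0, "wz": 0, "fingers": 1},
    {"x": 0, "y": 0, "z": 11, "wx": 0, "wy": 0, "wz": 0, "fingers": 1},
    {"x": 0, "y": 0, "z": 11, "wx": 0, "wy": 0, "wz": 0, "fingers": 1},
    {"x": 0, "y": 0, "z": 11, "wx": 0, "wy": 0, "wz": 0, "fingers": 1},
    {"x": 0, "y": 0, "z": 11, "wx": 0, "wy": 0, "wz": 0, "fingers": 1},
    {"x": 0, "y": 0, "z": 11, "wx": 0, "wy": 0, "wz": 0, "fingers": 1},
  ],
  squeeze=30,
)

```text
time: 6.3
position: [0.5137, -0.1959, 0.1409]
orientation: [[-0.006, 1.0, 0.001], [1.0, 0.006, -0.001], [-0.001, 0.001, -1.0]]
force: [-2.9, -1.1, 5.9]
opening: 0.0269
finger_force: 32.8
```

```bash
python3 -c "
from h import *
import pickle
s=bot.read_state();print(s['position'],s['force'],s['opening'],s['finger_force'])
def red(f,b,z):
    x0,y0,x1,y1=b;h=cv2.cvtColor(f['image'],cv2.COLOR_RGB2HSV);m=cv2.inRange(h,(0,150,60),(4,255,255))[y0:y1,x0:x1];y,x=np.nonzero(m);return x.mean()+x0,y.mean()+y0,onz(f,x.mean()+x0,y.mean()+y0,z)
for n,b,z in(('top',(350,250,392,285),.172),('side',(250,220,285,255),.165)):
    print(red(pickle.load(open(n+'0.pkl','rb')),b,z),red(grab_frame(n),b,z))"
```

```text
[ 0.51373918 -0.19591415  0.14089346] [-2.91251129 -1.06409091  5.94623677] 0.026885178603353193 32.81806826591492
(np.float64(373.5432098765432), np.float64(269.7901234567901), array([ 0.46468572, -0.07698615,  0.172     ])) (np.float64(370.36486486486484), np.float64(268.8243243243243), array([ 0.46674843, -0.0700595 ,  0.172     ]))
(np.float64(265.63291139240505), np.float64(238.30379746835445), array([ 0.47004225, -0.08092928,  0.165     ])) (np.float64(268.40697674418607), np.float64(237.59302325581396), array([ 0.47245718, -0.07436422,  0.165     ]))
```

The fingers stopped at 26.9 mm on the catch, and the red tab moved about 7 mm outward, so the door has popped. Next I'll release and move above the bolt grip.

move_arm(
  motion=[
    {"x": 0, "y": 0, "z": 0, "wx": 0, "wy": 0, "wz": 0, "fingers": 1},
    {"x": 0, "y": 0, "z": 0, "wx": 0, "wy": 0, "wz": 0, "fingers": -1},
    {"x": 0, "y": 0, "z": 0, "wx": 0, "wy": 0, "wz": 0, "fingers": -1},
    {"x": 0, "y": 0, "z": 0, "wx": 0, "wy": 0, "wz": 0, "fingers": -1},
    {"x": 0, "y": 0, "z": -40, "wx": 0, "wy": 0, "wz": 0, "fingers": -1},
    {"x": 0, "y": 0, "z": -75, "wx": 0, "wy": 0, "wz": 0, "fingers": -1},
    {"x": 30, "y": -8, "z": -75, "wx": 0, "wy": 0, "wz": 1, "fingers": -1},
    {"x": 65, "y": -16, "z": -75, "wx": 0, "wy": 0, "wz": 2, "fingers": -1},
    {"x": 100, "y": -22, "z": -75, "wx": 0, "wy": 0, "wz": 3, "fingers": -1},
    {"x": 122, "y": -25, "z": -75, "wx": 0, "wy": 0, "wz": 3, "fingers": -1},
    {"x": 122, "y": -25, "z": -75, "wx": 0, "wy": 0, "wz": 3, "fingers": -1},
    {"x": 122, "y": -25, "z": -75, "wx": 0, "wy": 0, "wz": 3, "fingers": -1},
  ],
)

```text
time: 7.4
position: [0.4875, -0.0724, 0.2147]
orientation: [[0.043, 0.999, -0.0], [0.999, -0.043, -0.0], [-0.0, 0.0, -1.0]]
force: [0.5, -0.2, 0.3]
opening: 0.0855
finger_force: 0.0
```

```bash
python3 -c "
from h import *
s=bot.read_state();print(s['position'],s['force'],s['opening'])
g=grip(.054);print(g,rel([*g,.102],-3.1))
f=grab_frame('side')
x0,y0=215,170;a=f['image'][y0:y0+100,x0:x0+120];a=cv2.resize(np.clip((a/255.)**.6*255,0,255).astype(np.uint8),(720,600),interpolation=cv2.INTER_CUBIC)
P=s['position']+[0,0,.033];R=s['orientation']
for u,v in proj(f,[P,P-.013*R[:,2]+.0425*R[:,1],P-.013*R[:,2]-.0425*R[:,1],[*g,.172]]): cv2.circle(a,(int((u-x0+.5)*6),int((v-y0+.5)*6)),3,(255,0,255),-1)
cv2.imwrite('pics/c6.png',a[:,:,::-1])"
```

```text
[ 0.48748194 -0.0724212   0.21465527] [ 0.51219079 -0.15724813  0.34337137] 0.08548456431307885
[ 0.48805813 -0.07339157] (array([ -0.9,   0.6, 112.7]), array([0. , 0. , 0.6]))
```

View pics/c6.png

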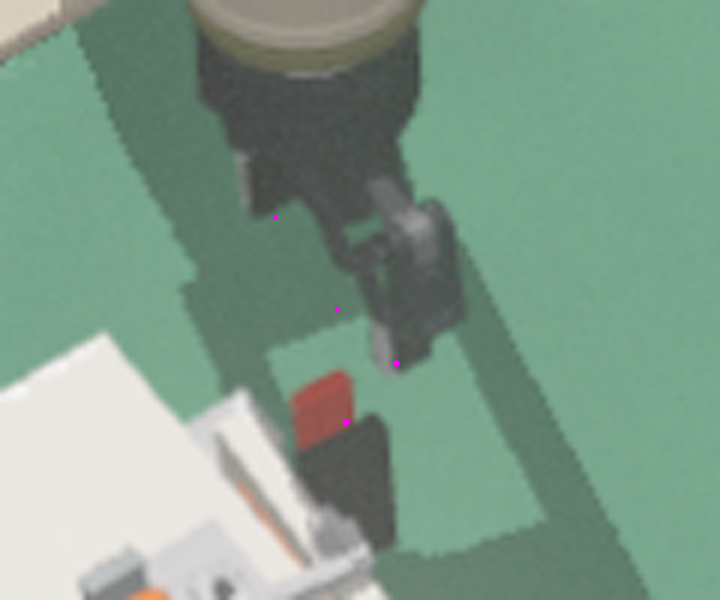

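The picture confirms the 33 mm correction: the near fingertip sits at (396,363) as predicted. The pinch point at (346,422) lies between the red tab and the black post. Next I'll go down and squeeze.

move_arm(
  motion=[
    {"x": -1, "y": 1, "z": 40, "wx": 0, "wy": 0, "wz": 0.4, "fingers": -1},
    {"x": -1, "y": 1, "z": 75, "wx": 0, "wy": 0, "wz": 0.4, "fingers": -1},
    {"x": -1, "y": 1, "z": 95, "wx": 0, "wy": 0, "wz": 0.4, "fingers": -1},
    {"x": -1, "y": 1, "z": 106, "wx": 0, "wy": 0, "wz": 0.4, "fingers": -1},
    {"x": -1, "y": 1, "z": 112, "wx": 0, "wy": 0, "wz": 0.4, "fingers": -1},
    {"x": -1, "y": 1, "z": 112, "wx": 0, "wy": 0, "wz": 0.4, "fingers": -1},
    {"x": -1, "y": 1, "z": 112, "wx": 0, "wy": 0, "wz": 0.4, "fingers": -1},
  ],
)

```text
time: 8.03
position: [0.4895, -0.0751, 0.1038]
orientation: [[0.053, 0.999, 0.001], [0.999, -0.053, -0.0], [-0.0, 0.001, -1.0]]
force: [0.9, -0.4, 1.1]
opening: 0.0854
finger_force: 0.0
```

move_arm(
  motion=[
    {"x": 1, "y": -1, "z": 0, "wx": 0, "wy": 0, "wz": 0, "fingers": 0},
    {"x": 1, "y": -1, "z": 0, "wx": 0, "wy": 0, "wz": 0, "fingers": 1},
    {"x": 1, "y": -1, "z": 0, "wx": 0, "wy": 0, "wz": 0, "fingers": 1},
    {"x": 1, "y": -1, "z": 0, "wx": 0, "wy": 0, "wz": 0, "fingers": 1},
    {"x": 1, "y": -1, "z": 0, "wx": 0, "wy": 0, "wz": 0, "fingers": 1},
    {"x": 1, "y": -1, "z": 0, "wx": 0, "wy": 0, "wz": 0, "fingers": 1},
    {"x": 1, "y": -1, "z": 0, "wx": 0, "wy": 0, "wz": 0, "fingers": 1},
    {"x": 1, "y": -1, "z": 0, "wx": 0, "wy": 0, "wz": 0, "fingers": 1},
    {"x": 1, "y": -1, "z": 0, "wx": 0, "wy": 0, "wz": 0, "fingers": 1},
    {"x": 1, "y": -1, "z": 0, "wx": 0, "wy": 0, "wz": 0, "fingers": 1},
  ],
  squeeze=45,
)

```text
time: 8.87
position: [0.4893, -0.0739, 0.1038]
orientation: [[0.053, 0.999, 0.004], [0.999, -0.053, -0.001], [-0.001, 0.004, -1.0]]
force: [6.3, -1.9, 0.3]
opening: 0.0251
finger_force: 48.4
```

```bash
cat >> h.py <<'E'
def swing(angs,r=None):
    s=bot.read_state();p=s["position"];R=s["orientation"];v=p[:2]-H
    a0=-np.arctan2(R[1,1],R[0,1])
    for a in angs:
        d=a-a0;c,q=np.cos(d),np.sin(d);n=H+[v[0]*c+v[1]*q,-v[0]*q+v[1]*c]
        t=R.T@np.array([*(n-p[:2]),0]);print(round(a,2),np.round(1000*t,1),round(np.degrees(d),1))
E
python3 -c "
from h import *
s=bot.read_state();print(s['position'],s['force'],s['opening'],s['finger_force'],s['joints'])
swing(np.linspace(.1,1.2,12))"
```

```text
[ 0.48930571 -0.07387535  0.10382391] [ 6.30939841 -1.89069327  0.28473186] 0.025050882706493256 48.43684494495392 [-2.53413284e-01 -9.53534719e-02  1.89036579e+00 -1.08830734e-04
  1.34284244e+00 -2.00390623e-01]
0.1 [7.1 1.8 0. ] 2.7
0.2 [21.9  6.6  0. ] 8.4
0.3 [36.1 12.9  0. ] 14.2
0.4 [49.6 20.5  0. ] 19.9
0.5 [62.3 29.5  0.1] 25.6
0.6 [74.  39.7  0.1] 31.3
0.7 [84.6 51.   0.1] 37.1
0.8 [94.1 63.3  0.2] 42.8
0.9 [102.3  76.5   0.2] 48.5
1.0 [109.1  90.5   0.2] 54.3
1.1 [114.5 105.    0.3] 60.0
1.2 [118.4 120.1   0.3] 65.7
```

The bolt is squeezed home (25 mm opening). Next I'll swing the door.

move_arm(
  motion=[
    {"x": 7, "y": 1.8, "z": 0, "wx": 0, "wy": 0, "wz": 2.7, "fingers": 1},
    {"x": 14.5, "y": 4, "z": 0, "wx": 0, "wy": 0, "wz": 5.5, "fingers": 1},
    {"x": 22, "y": 6.6, "z": 0, "wx": 0, "wy": 0, "wz": 8.4, "fingers": 1},
    {"x": 29, "y": 9.6, "z": 0, "wx": 0, "wy": 0, "wz": 11.3, "fingers": 1},
    {"x": 36, "y": 13, "z": 0, "wx": 0, "wy": 0, "wz": 14.2, "fingers": 1},
    {"x": 43, "y": 16.6, "z": 0, "wx": 0, "wy": 0, "wz": 17, "fingers": 1},
    {"x": 49.6, "y": 20.5, "z": 0, "wx": 0, "wy": 0, "wz": 19.9, "fingers": 1},
    {"x": 56, "y": 25, "z": 0, "wx": 0, "wy": 0, "wz": 22.7, "fingers": 1},
    {"x": 62.3, "y": 29.5, "z": 0, "wx": 0, "wy": 0, "wz": 25.6, "fingers": 1},
    {"x": 68.3, "y": 34.5, "z": 0, "wx": 0, "wy": 0, "wz": 28.5, "fingers": 1},
    {"x": 74, "y": 39.7, "z": 0, "wx": 0, "wy": 0, "wz": 31.3, "fingers": 1},
    {"x": 74, "y": 39.7, "z": 0, "wx": 0, "wy": 0, "wz": 31.3, "fingers": 1},
  ],
  squeeze=60,
)

```text
time: 9.87
position: [0.5337, -0.0028, 0.1038]
orientation: [[0.566, 0.824, 0.004], [0.824, -0.566, -0.003], [0.0, 0.005, -1.0]]
force: [7.3, -9.5, 0.5]
opening: 0.0251
finger_force: 61.0
```

```bash
python3 -c "
from h import *
s=bot.read_state();print(s['position'],s['force'],s['opening'],s['finger_force'],s['joints'])
swing(np.arange(.65,1.25,.05))"
```

```text
[ 0.53365483 -0.00279113  0.10384979] [ 7.3490192  -9.52874717  0.48566487] 0.02511855905226032 60.996578335762024 [-0.09952226  0.01149015  1.78662121 -0.00246019  1.33904363  0.50300679]
0.65 [7.2 1.8 0. ] 2.8
0.7 [14.6  4.   0. ] 5.6
0.75 [21.9  6.6  0. ] 8.5
0.8 [29.   9.5  0. ] 11.3
0.85 [36.  12.8  0.1] 14.2
0.9 [42.8 16.4  0.1] 17.1
0.95 [49.4 20.4  0.1] 19.9
1.0 [55.8 24.7  0.1] 22.8
1.05 [62.  29.3  0.2] 25.7
1.1 [67.9 34.2  0.2] 28.5
1.15 [73.6 39.4  0.2] 31.4
1.2 [79.1 44.9  0.2] 34.3
```

Force and grip are as expected at about 0.6 rad, on the door check. I'll continue to about 1.22 rad.

move_arm(
  motion=[
    {"x": 7.5, "y": 1.8, "z": 0, "wx": 0, "wy": 0, "wz": 2.8, "fingers": 1},
    {"x": 15, "y": 4, "z": 0, "wx": 0, "wy": 0, "wz": 5.6, "fingers": 1},
    {"x": 22, "y": 6.6, "z": 0, "wx": 0, "wy": 0, "wz": 8.5, "fingers": 1},
    {"x": 29, "y": 9.5, "z": 0, "wx": 0, "wy": 0, "wz": 11.3, "fingers": 1},
    {"x": 36, "y": 12.8, "z": 0, "wx": 0, "wy": 0, "wz": 14.2, "fingers": 1},
    {"x": 43, "y": 16.4, "z": 0, "wx": 0, "wy": 0, "wz": 17.1, "fingers": 1},
    {"x": 49.4, "y": 20.4, "z": 0, "wx": 0, "wy": 0, "wz": 19.9, "fingers": 1},
    {"x": 55.8, "y": 24.7, "z": 0, "wx": 0, "wy": 0, "wz": 22.8, "fingers": 1},
    {"x": 62, "y": 29.3, "z": 0, "wx": 0, "wy": 0, "wz": 25.7, "fingers": 1},
    {"x": 68, "y": 34.2, "z": 0, "wx": 0, "wy": 0, "wz": 28.5, "fingers": 1},
    {"x": 74, "y": 39.4, "z": 0, "wx": 0, "wy": 0, "wz": 31.4, "fingers": 1},
    {"x": 79, "y": 45, "z": 0, "wx": 0, "wy": 0, "wz": 34.3, "fingers": 1},
  ],
)

```text
time: 10.87
position: [0.6149, 0.0365, 0.1039]
orientation: [[0.932, 0.363, 0.003], [0.363, -0.932, -0.003], [0.002, 0.004, -1.0]]
force: [4.8, -8.4, 2.1]
opening: 0.0245
finger_force: 59.5
```

move_arm(
  motion=[
    {"x": 0, "y": 0, "z": 0, "wx": 0, "wy": 0, "wz": 0, "fingers": 1},
    {"x": 0, "y": 0, "z": 0, "wx": 0, "wy": 0, "wz": 0, "fingers": 1},
    {"x": 0, "y": 0, "z": 0, "wx": 0, "wy": 0, "wz": 0, "fingers": 1},
    {"x": 0, "y": 0, "z": 0, "wx": 0, "wy": 0, "wz": 0, "fingers": 1},
    {"x": 0, "y": 0, "z": 0, "wx": 0, "wy": 0, "wz": 0, "fingers": 1},
    {"x": 0, "y": 0, "z": 0, "wx": 0, "wy": 0, "wz": 0, "fingers": 1},
  ],
)

```text
time: 11.37
position: [0.6147, 0.0364, 0.1039]
orientation: [[0.931, 0.365, 0.004], [0.365, -0.931, -0.003], [0.002, 0.004, -1.0]]
force: [5.9, -9.0, 0.9]
opening: 0.0252
finger_force: 60.4
```

```bash
python3 -c "
from h import *
s=bot.read_state();print(s['time'],s['position'],s['force'],s['opening'],s['finger_force'],s['qd'].round(3))
R=s['orientation'];v=s['position'][:2]-H
print('tool ang',-np.arctan2(R[1,1],R[0,1]),'pos ang',np.pi-np.arctan2(v[1],v[0])-np.arctan2(34,153))
o=[]
for n,b in(('side',(150,120,390,360)),('top',(290,130,530,370))):
    f=grab_frame(n);x0,y0,x1,y1=b;o.append(cv2.resize(f['image'][y0:y1,x0:x1],(400,400)))
cv2.imwrite('pics/end.png',np.hstack(o)[:,:,::-1])"
```

```text
11.3667 [0.6146509  0.03644636 0.10390424] [ 5.89495942 -8.97257096  0.90428346] 0.025151632007799546 60.43987333774567 [ 0.002  0.     0.001  0.001 -0.002  0.001]
tool ang 1.1972366367037803 pos ang 1.1933330567451164
```

View pics/end.png

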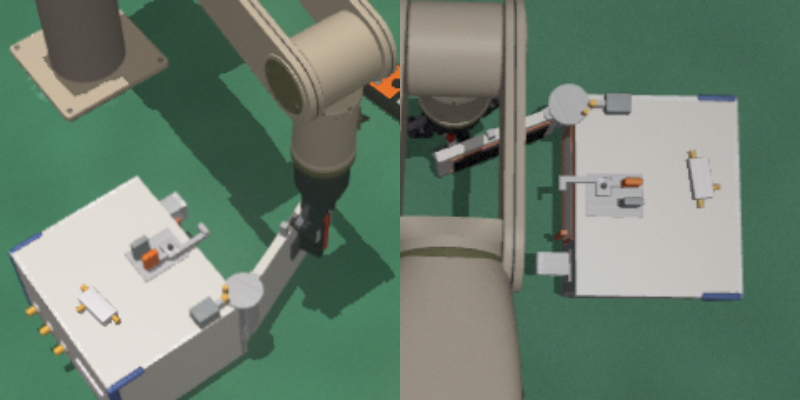

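The door stands at about 1.2 rad, hinge at (570,103) and free edge at (440,165) in the top view. The gripper is holding it steady and the coupler is where it was. Handing in.

```bash
python3 -c "
from rig import bot
print(bot.finish_job())"
```

```text
the job is handed in; nothing more can be done
None
```

The job is handed in with the catch squeezed, the bolt squeezed and the gripper holding the door still at about 1.2 rad, 11.4 s in; the coupler looked unmoved in the last picture, the tester and spanner were not rechecked but nothing pointed to contact, and no verdict was returned.

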